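# Load the condiment carrier and lock its fence at the mark

## Task

Stand the glass shaker and the small tin upright in the pocket of the wooden condiment carrier. Then slide the carrier's metal fence towards them until its pointer is on the length mark, and while you hold the fence there by its post, squeeze the cam lever fully closed against the post. Finish still gripping post and lever together with the pointer on the mark, the lever shut and both containers standing in the pocket; do not close the lever anywhere else, and leave the onion, garlic and honey jar where they are.

Things in the scene. Friction and masses are not known exactly. Their poses are not given: they have to be found in the camera images.
- carrier: Wooden tray 345 x 114 mm, fixed. Origin: centre of its underside; x along its length from the sliding fence to the pocket, y across (towards the robot), z up. Floor top z 12 mm. Side walls: inner faces y = +-49 mm, top z 32 mm. The pocket reaches from the fence's face to the end wall (inner face x = 164.5 mm, top z 48 mm), 130 to 155 mm long with the fence on the mark.
- fence (a joint): Slide of the aluminium fence along carrier +x, m: 0 drawn back, 0.11 full travel. Its pocket-side face is at carrier x = -65 mm + this; plate 8 x 90 mm, top z 44 mm. Stays where left; slides at about 2 N with the lever open. The lever takes 3 to 6 N at its tip, so pushing it alone drags the fence. The shut cam brakes the fence up to about 8 N.
- pocket (a point): Middle of the pocket floor, on the carrier's centre line at x = 95 mm. Containers standing 31 mm either side of it along the carrier fit clear of walls, fence and each other.
- pointer (a point): Tip of the fence's thin steel pointer, above the tray wall on the robot's side; it lies 40 mm behind (carrier -x of) the fence's pocket-side face and moves with the fence.
- mark: The length mark: a dark steel clip 5 mm wide astride the top of the tray wall on the robot's side; its place along the wall varies, fixed in a run. Origin at the middle of its underside, axes as the carrier's. The fence is on the mark when pointer and clip have the same x along the carrier (within 6 mm).
- post: Upright aluminium post fixed on the fence: 12 mm thick along carrier x, 34 mm wide along y, 74 mm high, top at z 92 mm. Origin: centre of its foot, 91 mm behind the fence's pocket-side face and 51 mm behind the pointer. Its back face (-x) is free.
- post_mid (a point): Point on the post's axis at z 78 mm, a good height for the pads when gripping post and lever.
- cam_lever (a joint): Cam lever angle, rad: 0 = fully closed, upright and parallel to the post on its pocket side; starts about 0.40 to 0.52 leaning away from the post towards the pocket; stays where it is left. It turns about a level axis across the carrier, 12 mm in front (+x) of the post's axis at z 28 mm.
- blade: Dark steel blade of the lever, 26 mm wide, 8 mm thick with a 10 mm round bar at its top; moves with the lever. Origin on the hinge axis; z runs up the blade. Closed, post and lever together measure 23 mm along carrier x (back face of the post to the far side of the bar); open, about 55 mm at the top.
- lever_tip (a point): Axis of the round bar at the top of the blade, 62 mm from the hinge (z 90 mm when closed).
- shaker: Loose glass shaker with domed grey cap, 44 mm diameter, 90 mm tall, upright; origin: centre of its underside.
- tin: Loose small printed food tin, 57 mm diameter, 72 mm tall, upright; origin: centre of its underside.
- onion: Bystander: brown onion, 71 mm, origin under its middle.
- garlic: Bystander: garlic bulb, 55 mm, origin under its middle.
- honey_jar: Bystander: squat jar with white lid, 60 mm wide, 99 mm tall, origin under its middle.

How it is judged (in metres and radians):
On the way, in this order (a step that is already met when the one before it is completed fails the run):
1. shaker and tin stand upright in the pocket, released (x of shaker in the frame of carrier between 0.02 and 0.165 m and y of shaker in the frame of carrier between -0.05 and 0.05 m and z of shaker in the frame of carrier between 0.007 and 0.018 m and angle between each of shaker, tin's own z axis and vertical below 0.2 rad and x of tin in the frame of carrier between 0.02 and 0.165 m and y of tin in the frame of carrier between -0.05 and 0.05 m and z of tin in the frame of carrier between 0.007 and 0.018 m and contact force between the fingers and shaker below 0.1 N and contact force between the fingers and tin below 0.1 N and linear speed of each of shaker, tin below 0.03 m/s), for 0.2 s.
2. the fence's pointer is on the mark with the lever still open (x of pointer in the frame of mark between -0.006 and 0.006 m and value of joint cam_lever above 0.3 rad), for 0.2 s.
3. the lever is closed with the pointer still on the mark, post and lever gripped (x of pointer in the frame of mark between -0.006 and 0.006 m and value of joint cam_lever below 0.05 rad and contact force between the fingers and post above 1 N and contact force between the fingers and blade above 1 N), for 0.2 s.
At the end, for the whole second after the job is handed in: Pointer within 6 mm of the mark along the carrier, lever angle below 0.05 rad, the fingers pressing on both post and blade with more than 1 N; shaker and tin at rest in the pocket on its floor, tilted less than 0.2 rad and not touched by the fingers (all of step 1 and all of step 3); the arm keeps its last pose, push and grip.
It fails at once if the lever is closed with the pointer more than 12 mm from the mark (value of joint cam_lever below 0.08 rad and (x of pointer in the frame of mark above 0.012 m or x of pointer in the frame of mark below -0.012 m)).
It fails at once if a bystander (onion, garlic, honey jar) is pushed more than 30 mm (distance of any of onion, garlic, honey_jar from where it was at the start of the episode above 0.03 m).
It also fails if it takes over 67 s, if anything falls off the work surface, if the arm or the gripper's body presses on something with over 40 N, if the wrist force passes 120 N, or if a joint passes its speed limit or range.

## Robot

A 6-joint arm with a two-finger parallel gripper is mounted at the origin on a cart in front of the work surface, level with it; the furniture and walls round the work are solid. World frame = base frame: x ahead of the robot, y to its left, z up, the work surface at z = 0. Lengths are in m, angles in degrees, forces in N, time in s.
With the tool pointing down it reaches from about 0.425 to 1.125 m from the base axis. Payload 14.9 kg.
Tool frame: the origin (TCP) lies midway between the tips of the shut fingers; the grasp point (between the pads) lies 19 mm behind it; z points along the fingers, y is the line along which they close (so a half turn about z gives the same grasp; the last joint's range is limited). The gripper opens to 91 mm and grips with 3 to 60 N. Pads are 32 mm wide; open, the fingers measure 118 mm over their backs; the gripper's body (76 mm by 178 mm) begins 60 mm behind the grasp point.
Start: joints at [63.18, 21.709, 99.362, -0, 58.929, -1.908], TCP at [0.295, 0.635, 0.214] pointing down, gripper open.
Joint ranges: [-158.91, 158.91], [-42.39, 125.64], [0.06, 152.35], [-60.88, 240.88], [17.5, 164.5], [-176.32, 176.32]. Speed limits (degrees/s): [108.29, 108.29, 136.94, 180, 180, 180].

## Interface

Orientations are given as [roll, pitch, yaw] about the fixed x, y, z axes, in that order (R = Rz(yaw) Ry(pitch) Rx(roll)).
In Python, from plant import ctrl, viewer gives the robot as it stands (ctrl), with the cameras (viewer).
- The arm moves only by the tool shift_gripper, called after ">>>" by a JSON object that holds its "fn" and its "kwargs", one argument or row to a line. Schema: {"type":"object","properties":{"steps":{"type":"object","properties":{"finger_gap":{"type":"array","items":{"type":"number"},"minItems":1,"maxItems":20},"sx":{"type":"array","items":{"type":"number"},"minItems":1,"maxItems":20},"sy":{"type":"array","items":{"type":"number"},"minItems":1,"maxItems":20},"sz":{"type":"array","items":{"type":"number"},"minItems":1,"maxItems":20},"wx":{"type":"array","items":{"type":"number"},"minItems":1,"maxItems":20},"wy":{"type":"array","items":{"type":"number"},"minItems":1,"maxItems":20},"wz":{"type":"array","items":{"type":"number"},"minItems":1,"maxItems":20}},"additionalProperties":false,"required":["finger_gap","sx","sy","sz","wx","wy","wz"]},"force":{"type":"number"},"only":{"type":"string"},"quiet":{"type":"boolean"},"lines":{"type":"string"}},"required":["steps"],"additionalProperties":false}. steps is an object with one list for each field, all of the same length, 1 to 20, a row being the entries at one place: finger_gap (the opening from 0.0 (shut) to 1.0 (fully open)), sx, sy, sz (the shift in m), wx, wy, wz (a rotation vector in degrees); each row shifts and turns the commanded pose from where the row before left it, along the tool's axes as they then stand; what a row does not reach is not made up. A row lasts 1/12 s, in which the tool goes at most 0.0417 m and 7.16 degrees, less where a joint would pass 70% of its speed; a pose out of reach is approached as far as the arm can. The fingers move at their own pace and stop on an object; force is the grip in N (left out, the last holds). Time passes only in rows, so rows that do not move let the fingers close. The tool returns the time, the measured TCP pose, the force, the opening and the grip force at its end. only (a regular expression) keeps the lines of the reply that match it, lines (a string "A,B") keeps lines A to B, and quiet returns only ok. Input that does not fit is refused with a message, and nothing moves.
- ctrl.sense(): the state, without advancing time (a new reading comes with each control period).
- viewer.camera(name): name is "scene" or "top" or "wrist"; returns the picture (384x512x3 uint8, red, green, blue); there is no depth.
- viewer.get_calibration(name): a dict with "K" (3x3 intrinsics, pixels), "rvec" (rotation vector, rad) and "tvec" (3), from world to camera coordinates, as OpenCV has them. Camera axes: x right, y down, z forward; pixel columns grow to the right and rows downward; lengths in m; the calibration is good to about 2 mm. A picture is of the moment at which its call begins: read the wrist's pose just before it. get_calibration takes no time and is no camera call; for the wrist camera it gives the pose at the moment of the call.
- ctrl.finish_job(): hands the job in; it is judged then, once.
The state is a dict: "time_s": time; "q": joint angles; "qvel": joint speeds; "joint_torque": joint torques, N m; "eef_pos": TCP position; "eef_rot": TCP orientation; "ft_force": force on the tool from outside, world axes, zero at the start; "wrist_torque": the same for the moment, N m; "gripper_width": opening from 0.0 (shut) to 1.0 (fully open); "grasp_force": force on a finger pad.
Only numpy, scipy, OpenCV 4.12 (cv2) and the standard library are available. Lean on these libraries where they do the work, as an engineer would, in place of code of your own. Each camera call takes 0.05 s, during which the arm holds its last target. There are 200 camera calls.

## Working session

There is one attempt and no reset: what is moved stays moved. The work goes in short steps, Python scripts to look and compute and a tool call to move; the robot and the scene stay as the last step left them, time stands still between calls to the robot, and variables do not carry over. Pictures are saved under pics/ and viewed, at most 10 in all, crops included, and the job is handed in when it is done.

```bash
mkdir -p pics; ls; python3 - <<'E'
from plant import ctrl, viewer
import cv2,numpy as np
for n in("scene","top"):
    im=viewer.camera(n); cv2.imwrite(f"pics/{n}0.png",im[:,:,::-1])
    c=viewer.get_calibration(n); R=cv2.Rodrigues(np.array(c["rvec"]))[0]; print(n,-R.T@np.array(c["tvec"]).ravel(),np.array(c["K"])[0])
s=ctrl.sense();print(s)
a=cv2.imread("pics/scene0.png")
E
```

```text
pics
plant.py
scene [-0.08060903 -0.64980674  1.00528278] [458.88325919   0.         260.86408217]
top [ 0.43116009 -0.22082917  1.01817481] [446.37380241   0.         251.33256718]
{'time_s': 0.1, 'q': array([ 6.31791501e+01,  2.17364461e+01,  9.93913788e+01,  1.38407282e-04,
        5.89297902e+01, -1.90835545e+00]), 'qvel': array([-0.04388561, -0.06351318, -0.13289642, -0.00678619,  0.01144737,
       -0.09141032]), 'joint_torque': array([-5.83044202e-04, -7.65037680e+01, -4.35301745e+01,  6.50722627e-02,
        3.98617052e-02, -2.60960593e-05]), 'eef_pos': array([0.294713  , 0.63454645, 0.21335008]), 'eef_rot': array([-1.79942421e+02, -2.03704569e-03,  1.55087433e+02]), 'ft_force': array([-0.3630954 , -0.51817465, -0.4370004 ]), 'wrist_torque': array([-0.08106674, -0.01436752,  0.01193663]), 'grasp_force': 0.0, 'gripper_width': 0.9988829573449042}
```

View pics/top0.png

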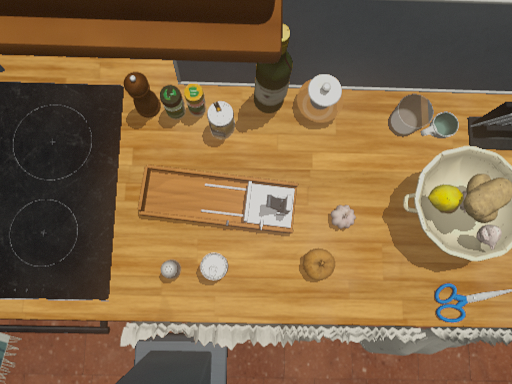

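View pics/scene0.png

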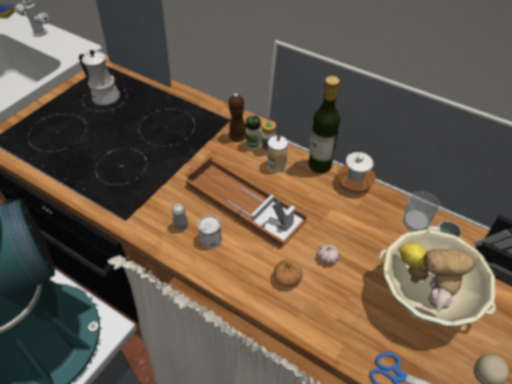

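The top view shows the carrier, corners about (148,169), (297,182), (292,232), (139,216), with the fence end on the right. The shaker is at (170,269), the tin at (213,267), the garlic at (342,216), the onion at (318,264) and the honey jar probably at (221,118).

```bash
cat > h.py <<'E'
import cv2,numpy as np
from plant import ctrl, viewer
def cal(n):
    c=viewer.get_calibration(n);return np.array(c["K"],float),np.array(c["rvec"],float).reshape(3,1),np.array(c["tvec"],float).reshape(3,1)
def ray(c,uv,z):
    K,r,t=c;R=cv2.Rodrigues(r)[0];o=(-R.T@t).ravel();d=R.T@np.linalg.inv(K)@np.array([uv[0],uv[1],1.])
    return o+d*(z-o[2])/d[2]
def proj(c,p): return cv2.projectPoints(np.array(p,float).reshape(-1,3),c[1],c[2],c[0],None)[0].reshape(-1,2)
def tri(c1,u1,c2,u2):
    P=[c[0]@np.hstack([cv2.Rodrigues(c[1])[0],c[2]]) for c in(c1,c2)]
    X=cv2.triangulatePoints(P[0],P[1],np.array(u1,float),np.array(u2,float));return (X[:3]/X[3]).ravel()
def snap(n,name):
    c=cal(n);im=viewer.camera(n)[:,:,::-1].copy();cv2.imwrite(f"pics/{name}.png",im);np.savez(f"pics/{name}.npz",K=c[0],r=c[1],t=c[2]);return c,im
def load(name):
    d=np.load(f"pics/{name}.npz");return (d["K"],d["r"],d["t"]),cv2.imread(f"pics/{name}.png")
E
python3 - <<'E'
from h import *
np.set_printoptions(precision=4,suppress=True)
c=cal("top")
for uv,z in [((148,169),.048),((297,182),.032),((292,232),.032),((139,216),.048),((170,269),.09),((213,267),.072),((318,264),.06),((342,216),.04),((221,118),.09)]: print(uv,ray(c,uv,z))
a=cv2.imread("pics/top0.png")[150:300,130:310]
cv2.imwrite("pics/crop1.png",cv2.resize(a,(720,600),interpolation=cv2.INTER_CUBIC))
w=cal("wrist");print(w[0]);R=cv2.Rodrigues(w[1])[0];print((-R.T@w[2]).ravel(),R)
E
```

```text
(148, 169) [ 0.6406 -0.0126  0.048 ]
(297, 182) [ 0.6231 -0.345   0.032 ]
(292, 232) [ 0.5101 -0.3344  0.032 ]
(139, 216) [0.5359 0.0006 0.048 ]
(170, 269) [ 0.4242 -0.0786  0.09  ]
(213, 267) [ 0.4301 -0.165   0.072 ]
(318, 264) [ 0.4411 -0.3871  0.06  ]
(342, 216) [ 0.5475 -0.4443  0.04  ]
(221, 118) [ 0.7486 -0.1721  0.09  ]
[[337.3532   0.     252.7831]
 [  0.     337.3532 192.9232]
 [  0.       0.       1.    ]]
[0.2271 0.6654 0.3854] [[ 0.4216  0.9068 -0.0019]
 [ 0.8737 -0.4056  0.2687]
 [ 0.2429 -0.1149 -0.9632]]
```

View pics/crop1.png

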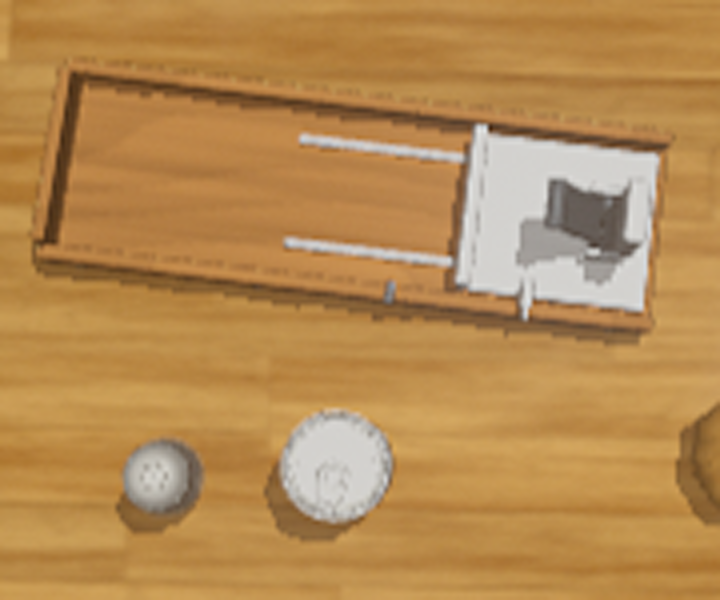

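The 4x crop gives crop px: shaker cap holes (154,477), tin lid (336,466), clip (390,291), pointer (526,300 tip about 526,318), fence plate about x 470, post about (630,220), lever bar about (556,205). Tray corners are (68,65), (36,262), (668,140) and (648,325).

```bash
python3 - <<'E'
from h import *
np.set_printoptions(precision=4,suppress=True)
c=cal("top")
f=lambda x,y,z:ray(c,(x/4+130-.4,y/4+150-.4),z)
P={k:f(*v) for k,v in dict(sh=(154,477,.09),tin=(336,466,.072),clip=(390,289,.036),ptr=(526,305,.036),A=(668,138,.032),B=(648,323,.032),EA=(66,63,.048),EB=(36,244,.048),fa=(483,127,.044),fb=(462,284,.044)).items()}
for k in P: print(k,P[k])
A,B,EA,EB=[P[k][:2] for k in("A","B","EA","EB")]
print("w",np.linalg.norm(A-B),np.linalg.norm(EA-EB),"len",np.linalg.norm(A-EA),np.linalg.norm(B-EB))
d=(EA+EB-A-B);th=np.degrees(np.arctan2(d[1],d[0]));o=(A+B+EA+EB)/4;print("yaw",th,"o",o)
d/=np.linalg.norm(d);y=np.array([-d[1],d[0]])
for k in P: print(k,(P[k][:2]-o)@d,(P[k][:2]-o)@y)
E
```

```text
sh [ 0.4245 -0.0747  0.09  ]
tin [ 0.432  -0.1661  0.072 ]
clip [ 0.5288 -0.1904  0.036 ]
ptr [ 0.5218 -0.2655  0.036 ]
A [ 0.6182 -0.3441  0.032 ]
B [ 0.5138 -0.3335  0.032 ]
EA [ 0.6488 -0.008   0.048 ]
EB [0.5476 0.0022 0.048 ]
fa [ 0.6195 -0.2395  0.044 ]
fb [ 0.5317 -0.2299  0.044 ]
w 0.10502133791931542 0.10164637981802647 len 0.3375296303126276 0.33743403532599553
yaw 84.52657767280643 o [ 0.5821 -0.1708]
sh 0.08066542036234282 0.16609327507780078
tin -0.009647126879901538 0.14988565111979754
clip -0.024547149198548654 0.0511401586305907
ptr -0.10002948326952654 0.05100608745887403
A -0.1690470935121771 -0.05250976399069616
B -0.16843052159538813 0.052509763990696276
EA 0.1684783196860654 -0.05082252235572727
EB 0.16899929542149977 0.05082252235572726
fa -0.06481413810251248 -0.043795584535736995
fb -0.06361947324824967 0.044500544379618985
```

>>> {"fn": "shift_gripper", "kwargs": {
  "steps": {"finger_gap": [1, 1, 1, 1, 1, 1, 1, 1, 1, 1], "sx": [0, 0, 0, 0, 0, 0, 0, 0, 0, 0], "sy": [0, 0, 0, 0, 0, 0, 0, 0, 0, 0], "sz": [0, 0, 0, 0, 0, 0, 0, 0, 0, 0], "wx": [0, 0, 0, 0, 0, 0, 0, 0, 0, 0], "wy": [0, 0, 0, 0, 0, 0, 0, 0, 0, 0], "wz": [7.06, 7.06, 7.06, 7.06, 7.06, 7.06, 7.06, 7.06, 7.06, 7.06]},
  "force": 20
}}

```text
time_s: 0.93
eef_pos: [0.2947, 0.6347, 0.2135]
eef_rot: [-180.0, 0.0, 84.1]
ft_force: [0.2, 0.6, -0.2]
gripper_width: 0.996
grasp_force: 0.0
```

>>> {"fn": "shift_gripper", "kwargs": {
  "steps": {"finger_gap": [1, 1, 1, 1, 1, 1, 1, 1, 1, 1, 1, 1, 1, 1, 1, 1, 1, 1, 1, 1], "sx": [-0.03, -0.03, -0.035, -0.035, -0.035, -0.035, -0.035, -0.035, -0.035, -0.035, -0.035, -0.035, -0.035, -0.035, -0.035, -0.035, -0.035, -0.035, -0.035, -0.035], "sy": [0.022, 0.022, 0.02, 0.02, 0.02, 0.02, 0.02, 0.02, 0.02, 0.02, 0.02, 0.02, 0.02, 0.02, 0, 0, 0, 0, 0, 0], "sz": [0, 0, 0, 0, 0, 0, 0, 0, 0, 0, 0, 0, 0, 0, 0, 0, 0, 0, 0, 0], "wx": [0, 0, 0, 0, 0, 0, 0, 0, 0, 0, 0, 0, 0, 0, 0, 0, 0, 0, 0, 0], "wy": [0, 0, 0, 0, 0, 0, 0, 0, 0, 0, 0, 0, 0, 0, 0, 0, 0, 0, 0, 0], "wz": [0, 0, 0, 0, 0, 0, 0, 0, 0, 0, 0, 0, 0, 0, 0, 0, 0, 0, 0, 0]}
}}

```text
time_s: 2.6
eef_pos: [0.5106, -0.0808, 0.2139]
eef_rot: [-180.0, -0.0, 84.5]
ft_force: [0.0, 1.1, 0.2]
gripper_width: 1.0
grasp_force: 0.0
```

>>> {"fn": "shift_gripper", "kwargs": {
  "steps": {"finger_gap": [1, 1, 1, 1, 1, 1, 1], "sx": [-0.03, -0.03, -0.03, -0.03, 0, 0, 0], "sy": [0, 0, 0, 0, 0, 0, 0], "sz": [-0.01, -0.01, -0.01, 0, 0, 0, 0], "wx": [0, 0, 0, 0, 0, 0, 0], "wy": [0, 0, 0, 0, 0, 0, 0], "wz": [0, 0, 0, 0, 0, 0, 0]}
}}

```text
time_s: 3.18
eef_pos: [0.4994, -0.1983, 0.2435]
eef_rot: [-180.0, -0.0, 84.5]
ft_force: [0.4, -0.9, -0.1]
gripper_width: 0.999
grasp_force: 0.0
```

```bash
python3 - <<'E'
from h import *
print(ctrl.sense()["eef_pos"],ctrl.sense()["eef_rot"]);snap("wrist","w1")
E
```

```text
[ 0.49942601 -0.19830454  0.24353813] [-1.79957172e+02 -2.38886662e-02  8.44563035e+01]
```

View pics/w1.png

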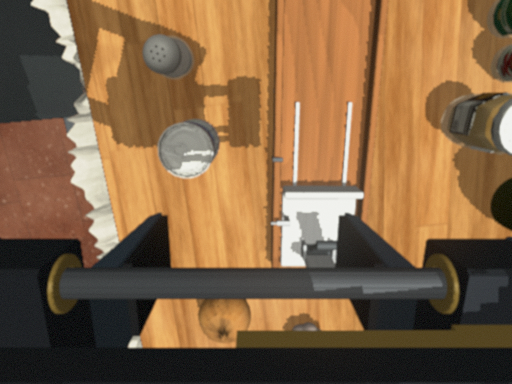

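The wrist view shows shaker holes (157,54), tin lid (187,150), clip (278,160), pointer (279,222), fence top plate y≈195 and tray walls at columns about 272 and 376, vertical, so the yaw is good.

```bash
python3 - <<'E'
from h import *
np.set_printoptions(precision=4,suppress=True)
w,im=load("w1");t=cal("top")
d=np.array([.0958,.9954]);y=np.array([-d[1],d[0]]);o=np.array([.5821,-.1708])
f=lambda x,yy:(x/4+130-.4,yy/4+150-.4)
for k,u,v,z in [("sh",(157,54),f(154,477),.09),("tin",(187,151),f(336,466),.072),("clip",(277,160),f(390,289),.036),("ptr",(279,222),f(526,305),.036),("fence",(322,195),f(472,205),.044)]:
    X=tri(w,u,t,v); r=ray(w,u,z); print(k,"tri",X,"wray",r[:2],"car",(r[:2]-o)@d,(r[:2]-o)@y)
for p in [(268,100),(276,100),(371,100),(380,100),(268,180),(380,180)]:
    r=ray(w,p,.032);print(p,r[:2],(r[:2]-o)@y)
cv2.imwrite("pics/c2.png",cv2.resize(im[80:280,250:400],(600,800)[::1],interpolation=cv2.INTER_CUBIC)[:600])
E
```

```text
sh tri [ 0.4244 -0.0749  0.0849] wray [ 0.4257 -0.0773] car 0.07810767402196749 0.1645936622239248
tin tri [ 0.4331 -0.1672  0.0683] wray [ 0.4358 -0.1689] car -0.012078377701558824 0.14583959116511094
clip tri [ 0.5275 -0.1909  0.0507] wray [ 0.5286 -0.1936] car -0.027831318038787335 0.051098809734265435
ptr tri [ 0.5224 -0.2654  0.0435] wray [ 0.5251 -0.2686] car -0.10283046316453105 0.047345180802352546
fence tri [ 0.5741 -0.2342  0.0549] wray [ 0.5763 -0.2375] car -0.06699361156723299 -0.0006014101973940422
(268, 100) [ 0.5241 -0.1271] 0.06188135589523419
(276, 100) [ 0.5329 -0.1279] 0.05311175272175132
(371, 100) [ 0.6365 -0.138 ] -0.05102175905542535
(380, 100) [ 0.6463 -0.139 ] -0.060886510559365344
(268, 180) [ 0.5165 -0.2169] 0.06089330263567258
(380, 180) [ 0.6467 -0.2295] -0.06990592420347841
```

View pics/c2.png

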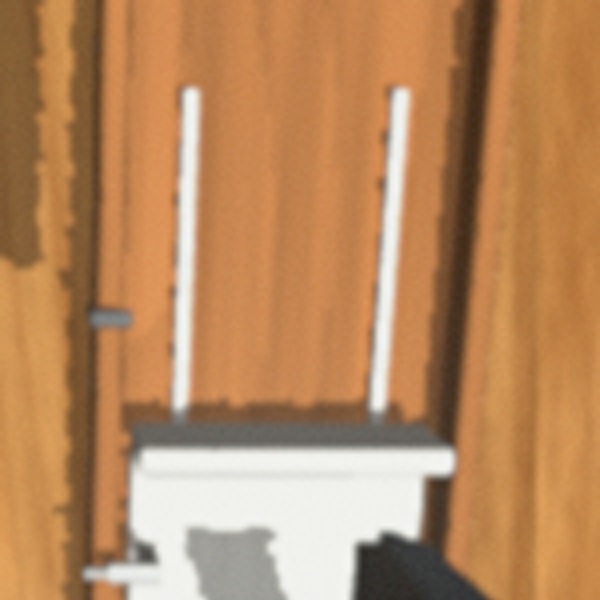

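>>> {"fn": "shift_gripper", "kwargs": {
  "steps": {"finger_gap": [1, 1, 1, 1, 1, 1, 1, 1, 1, 1, 1, 1, 1, 1], "sx": [0.023, 0.023, 0.023, 0.023, 0.023, 0, 0, 0, 0, 0, 0, 0, 0, 0], "sy": [-0.0172, -0.0172, -0.0172, -0.0172, -0.0172, 0, 0, 0, 0, 0, 0, 0, 0, 0], "sz": [0, 0, 0, 0, 0, 0.034, 0.034, 0.034, 0.034, 0.034, 0.034, 0, 0, 0], "wx": [0, 0, 0, 0, 0, 0, 0, 0, 0, 0, 0, 0, 0, 0], "wy": [0, 0, 0, 0, 0, 0, 0, 0, 0, 0, 0, 0, 0, 0], "wz": [0, 0, 0, 0, 0, 0, 0, 0, 0, 0, 0, 0, 0, 0]},
  "force": 15
}}

```text
time_s: 4.4
eef_pos: [0.426, -0.0756, 0.0414]
eef_rot: [179.9, 0.0, 84.5]
ft_force: [0.6, -0.0, 0.9]
gripper_width: 1.001
grasp_force: 0.0
```

>>> {"fn": "shift_gripper", "kwargs": {
  "steps": {"finger_gap": [0, 0, 0, 0, 0, 0, 0, 0, 0, 0], "sx": [0, 0, 0, 0, 0, 0, 0, 0, 0, 0], "sy": [0, 0, 0, 0, 0, 0, 0, 0, 0, 0], "sz": [0, 0, 0, 0, 0, 0, 0, 0, 0, 0], "wx": [0, 0, 0, 0, 0, 0, 0, 0, 0, 0], "wy": [0, 0, 0, 0, 0, 0, 0, 0, 0, 0], "wz": [0, 0, 0, 0, 0, 0, 0, 0, 0, 0]},
  "force": 15
}}

```text
time_s: 5.23
eef_pos: [0.4251, -0.0759, 0.0399]
eef_rot: [-180.0, -0.0, 84.5]
ft_force: [-0.5, 0.4, 2.1]
gripper_width: 0.422
grasp_force: 14.9
```

>>> {"fn": "shift_gripper", "kwargs": {
  "steps": {"finger_gap": [0, 0, 0, 0, 0, 0, 0, 0, 0, 0, 0, 0], "sx": [0, 0, 0, 0.008, 0.008, 0.008, 0.008, 0.008, 0.0066, 0, 0, 0], "sy": [0, 0, 0, 0.025, 0.028, 0.028, 0.028, 0.028, 0.0283, 0, 0, 0], "sz": [-0.02, -0.03, -0.03, 0, 0, 0, 0, 0, 0, 0, 0, 0], "wx": [0, 0, 0, 0, 0, 0, 0, 0, 0, 0, 0, 0], "wy": [0, 0, 0, 0, 0, 0, 0, 0, 0, 0, 0, 0], "wz": [0, 0, 0, 0, 0, 0, 0, 0, 0, 0, 0, 0]}
}}

```text
time_s: 6.23
eef_pos: [0.5933, -0.0453, 0.1193]
eef_rot: [-179.9, 0.0, 84.5]
ft_force: [-0.1, -0.4, -2.0]
gripper_width: 0.421
grasp_force: 14.7
```

```bash
python3 - <<'E'
from h import *
snap("wrist","w2")
E
```

```text
(no output)
```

View pics/w2.png

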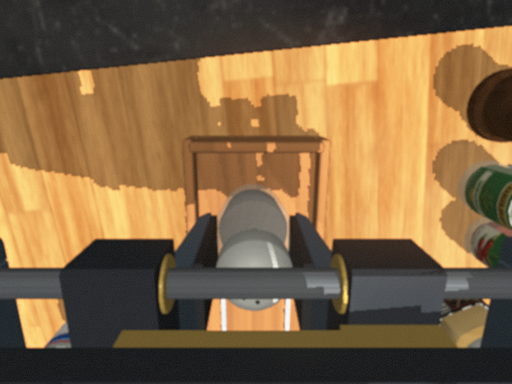

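The shaker is held upright and centred between the tray walls (cols 190–323), with the end wall's inner edge at row ≈152.

```bash
python3 - <<'E'
from h import *
w,_=load("w2");d=np.array([.0958,.9954]);y=np.array([-d[1],d[0]])
r=ray(w,(256,152),.048)[:2]-np.array([.5933,-.0453]);print(r@d,r@y)
for u in(199,315):
    r=ray(w,(u,180),.032)[:2]-np.array([.5933,-.0453]);print(r@d,r@y)
E
```

```text
0.03731092063910843 -0.0033217894287222043
0.01267650306229616 0.04151187108641738
0.012648705823384522 -0.050085201690900825
```

>>> {"fn": "shift_gripper", "kwargs": {
  "steps": {"finger_gap": [0, 0, 0, 0, 0, 0, 0], "sx": [0, 0, 0, 0, 0, 0, 0], "sy": [0, 0, 0, 0, 0, 0, 0], "sz": [0.03, 0.02, 0.01, 0.006, 0, 0, 0], "wx": [0, 0, 0, 0, 0, 0, 0], "wy": [0, 0, 0, 0, 0, 0, 0], "wz": [0, 0, 0, 0, 0, 0, 0]}
}}

```text
time_s: 6.87
eef_pos: [0.5948, -0.0455, 0.055]
eef_rot: [179.9, 0.0, 84.5]
ft_force: [-0.0, -0.1, -2.1]
gripper_width: 0.421
grasp_force: 14.7
```

>>> {"fn": "shift_gripper", "kwargs": {
  "steps": {"finger_gap": [0, 0, 0, 0, 0.75, 0.75, 0.75, 0.75, 0.75, 0.75, 0.75, 0.75, 1, 1], "sx": [0, 0, 0, 0, 0, 0, 0, 0, 0, 0, 0, 0, 0, 0], "sy": [0, 0, 0, 0, 0, 0, 0, 0, 0, 0, 0, 0, 0, 0], "sz": [0.002, 0.0015, 0, 0, 0, 0, 0, 0, -0.01, -0.03, -0.04, -0.04, 0, 0], "wx": [0, 0, 0, 0, 0, 0, 0, 0, 0, 0, 0, 0, 0, 0], "wy": [0, 0, 0, 0, 0, 0, 0, 0, 0, 0, 0, 0, 0, 0], "wz": [0, 0, 0, 0, 0, 0, 0, 0, 0, 0, 0, 0, 0, 0]}
}}

```text
time_s: 8.03
eef_pos: [0.5957, -0.0456, 0.1737]
eef_rot: [179.7, 0.0, 84.5]
ft_force: [-0.8, 0.3, -0.7]
gripper_width: 0.866
grasp_force: 0.0
```

>>> {"fn": "shift_gripper", "kwargs": {
  "steps": {"finger_gap": [1, 1, 1, 1, 1, 1, 1, 1, 1, 1, 1, 1, 1, 1], "sx": [-0.0229, -0.0229, -0.0229, -0.0229, -0.0229, -0.0229, 0, 0, 0, 0, 0, 0, 0, 0], "sy": [-0.0246, -0.0246, -0.0246, -0.0246, -0.0246, -0.0246, 0, 0, 0, 0, 0, 0, 0, 0], "sz": [0, 0, 0, 0, 0, 0, 0, 0, 0.034, 0.034, 0.034, 0.034, 0, 0], "wx": [0, 0, 0, 0, 0, 0, 0, 0, 0, 0, 0, 0, 0, 0], "wy": [0, 0, 0, 0, 0, 0, 0, 0, 0, 0, 0, 0, 0, 0], "wz": [0, 0, 0, 0, 0, 0, 0, 0, 0, 0, 0, 0, 0, 0]}
}}

```text
time_s: 9.2
eef_pos: [0.4334, -0.167, 0.0333]
eef_rot: [-179.8, -0.1, 84.5]
ft_force: [0.2, -0.1, 1.0]
gripper_width: 0.999
grasp_force: 0.0
```

>>> {"fn": "shift_gripper", "kwargs": {
  "steps": {"finger_gap": [0, 0, 0, 0, 0, 0, 0, 0, 0, 0], "sx": [0, 0, 0, 0, 0, 0, 0, 0, 0, 0], "sy": [0, 0, 0, 0, 0, 0, 0, 0, 0, 0], "sz": [0, 0, 0, 0, 0, 0, 0, 0, 0, 0], "wx": [0, 0, 0, 0, 0, 0, 0, 0, 0, 0], "wy": [0, 0, 0, 0, 0, 0, 0, 0, 0, 0], "wz": [0, 0, 0, 0, 0, 0, 0, 0, 0, 0]},
  "force": 15
}}

```text
time_s: 10.03
eef_pos: [0.4344, -0.1682, 0.0352]
eef_rot: [180.0, 0.0, 84.5]
ft_force: [-3.5, 1.3, 14.0]
gripper_width: 0.628
grasp_force: 15.0
```

>>> {"fn": "shift_gripper", "kwargs": {
  "steps": {"finger_gap": [0, 0, 0, 0, 0, 0, 0, 0, 0, 0, 0, 0, 0, 0, 0, 0, 0, 0], "sx": [0, 0, 0, 0.0122, 0.0122, 0.0122, 0.0122, 0.0122, 0.0124, 0, 0, 0, 0, 0, 0, 0, 0, 0], "sy": [0, 0, 0, 0.025, 0.025, 0.025, 0.025, 0.025, 0.0253, 0, 0, 0, 0, 0, 0, 0, 0, 0], "sz": [-0.02, -0.03, -0.04, 0, 0, 0, 0, 0, 0, 0, 0, 0.03, 0.025, 0.014, 0.004, 0, 0, 0], "wx": [0, 0, 0, 0, 0, 0, 0, 0, 0, 0, 0, 0, 0, 0, 0, 0, 0, 0], "wy": [0, 0, 0, 0, 0, 0, 0, 0, 0, 0, 0, 0, 0, 0, 0, 0, 0, 0], "wz": [0, 0, 0, 0, 0, 0, 0, 0, 0, 0, 0, 0, 0, 0, 0, 0, 0, 0]}
}}

```text
time_s: 11.53
eef_pos: [0.5915, -0.1097, 0.0528]
eef_rot: [179.9, 0.0, 84.5]
ft_force: [0.0, -0.1, -0.5]
gripper_width: 0.627
grasp_force: 15.0
```

>>> {"fn": "shift_gripper", "kwargs": {
  "steps": {"finger_gap": [0, 0, 0, 0, 0.85, 0.85, 0.85, 0.85, 0.85, 0.85, 0.85, 0.85, 0.85, 0.85, 0.85, 0.85, 0.85, 0.85], "sx": [0, 0, 0, 0, 0, 0, 0, 0, 0, 0, 0, 0, -0.04, -0.04, -0.04, 0, 0, 0], "sy": [0, 0, 0, 0, 0, 0, 0, 0, 0, 0, 0, 0, 0, 0, 0, 0, 0, 0], "sz": [0.002, 0.002, 0, 0, 0, 0, 0, 0, -0.01, -0.03, -0.04, -0.04, 0, 0, 0, 0, 0, 0], "wx": [0, 0, 0, 0, 0, 0, 0, 0, 0, 0, 0, 0, 0, 0, 0, 0, 0, 0], "wy": [0, 0, 0, 0, 0, 0, 0, 0, 0, 0, 0, 0, 0, 0, 0, 0, 0, 0], "wz": [0, 0, 0, 0, 0, 0, 0, 0, 0, 0, 0, 0, 0, 0, 0, 0, 0, 0]}
}}

```text
time_s: 13.03
eef_pos: [0.5791, -0.2286, 0.1678]
eef_rot: [-180.0, -0.0, 84.5]
ft_force: [-0.0, 0.6, -0.4]
gripper_width: 0.849
grasp_force: 0.0
```

```bash
python3 - <<'E'
from h import *
s=ctrl.sense();print(s["eef_pos"],s["time_s"])
snap("wrist","w3");_,im=snap("top","t3")
cv2.imwrite("pics/v3.png",np.hstack([cv2.imread("pics/w3.png")[:,100:500],cv2.resize(im[150:246,130:230],(400,384),interpolation=cv2.INTER_CUBIC)]))
E
```

```text
[ 0.57905225 -0.22860942  0.16776094] 13.0333
```

View pics/v3.png

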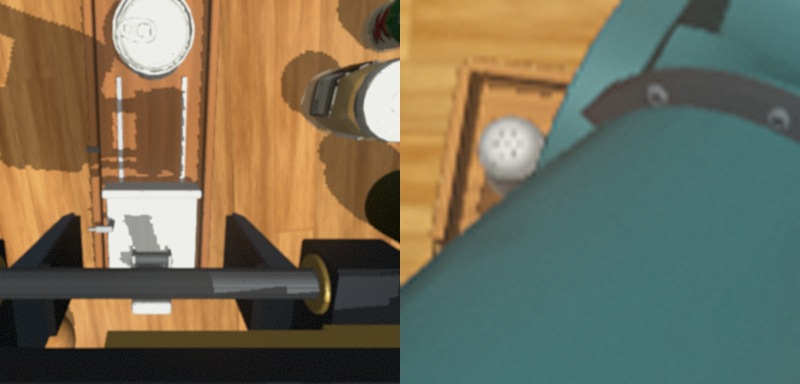

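Both containers are standing in the tray. In the wrist view the pointer is at about (200,229), the clip at (192,149), and the post top at about (252,307) full-image px, on the tool's centre line.

```bash
python3 - <<'E'
from h import *
w,_=load("w3")
for uv,z in [((252,307),.092),((200,229),.036),((193,149),.036),((252,191),.044),((253,38),.084)]: print(uv,ray(w,uv,z))
E
```

```text
(252, 307) [ 0.57033063 -0.32261302  0.092     ]
(200, 229) [ 0.52505396 -0.26994507  0.036     ]
(193, 149) [ 0.5295009  -0.19277775  0.036     ]
(252, 191) [ 0.57886377 -0.23486859  0.044     ]
(253, 38) [ 0.59150664 -0.11393251  0.084     ]
```

>>> {"fn": "shift_gripper", "kwargs": {
  "steps": {"finger_gap": [0.85, 0.85, 0.85, 0.85, 0.85, 0.85, 0.85, 0.85, 0.85, 0.85, 0.85, 0.85, 0.85, 0.85, 0.85, 0.85, 0.85, 0.85], "sx": [-0.0389, -0.0389, 0, 0, 0, 0, 0, 0, 0, 0, 0, 0, 0, 0, 0, 0, 0, 0], "sy": [-0.0003, -0.0003, 0, 0, 0, 0, 0, 0, 0, 0, 0, 0, 0, 0, 0, 0, 0, 0], "sz": [0, 0, 0, 0, 0, 0, 0, 0, 0, 0, 0, 0, 0, 0, 0, 0, 0, 0], "wx": [0, 0, 0, 0, 0, 0, 0, 0, 0, 0, 0, 0, 0, 0, 0, 0, 0, 0], "wy": [0, 0, 0, 0, 0, 0, 0, 0, 0, 0, 0, 0, 0, 0, 0, 0, 0, 0], "wz": [0, 0, -6.9, -6.9, -6.9, -6.9, -6.9, -6.9, -6.9, -6.9, -6.9, -6.9, -6.9, -6.9, -7.1, 0, 0, 0]}
}}

```text
time_s: 14.63
eef_pos: [0.5713, -0.3056, 0.1674]
eef_rot: [180.0, -0.0, 174.2]
ft_force: [-0.1, 0.7, 1.1]
gripper_width: 0.848
grasp_force: 0.0
```

```bash
python3 - <<'E'
from h import *
snap("wrist","w4")
E
```

```text
(no output)
```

View pics/w4.png

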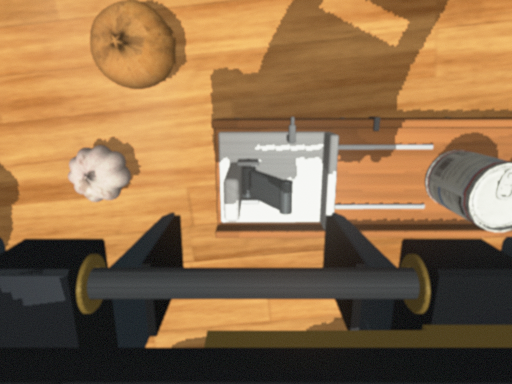

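```bash
python3 - <<'E'
from h import *
w,_=load("w4");p=np.array([.5713,-.3056]);d=np.array([.0958,.9954]);y=np.array([-d[1],d[0]])
for n,uv,z in [("post",(232,190),.092),("bar",(286,196),.084),("ptr",(292,130),.036),("clip",(376,124),.036)]:
    r=ray(w,uv,z)[:2];print(n,r,(r-p)@d,(r-p)@y)
E
```

```text
post [ 0.56164969 -0.32183887] -0.017088666063468712 0.008050236381040191
bar [ 0.57291475 -0.28081371] 0.02482696568684167 0.0007672004239904168
ptr [ 0.52690312 -0.26748779] 0.033683673087286564 0.04784380909410338
clip [ 0.5292154  -0.19332088] 0.10773093191477212 0.05264735181987255
```

>>> {"fn": "shift_gripper", "kwargs": {
  "steps": {"finger_gap": [0.85, 0.85, 0.85, 0.85, 0.85, 0.85, 0.85], "sx": [0, 0, 0, 0, 0, 0, 0], "sy": [0, 0, 0, 0, 0, 0, 0], "sz": [0.03, 0.03, 0.03, 0.018, 0, 0, 0], "wx": [0, 0, 0, 0, 0, 0, 0], "wy": [0, 0, 0, 0, 0, 0, 0], "wz": [0, 0, 0, 0, 0, 0, 0]}
}}

```text
time_s: 15.27
eef_pos: [0.5719, -0.3066, 0.0608]
eef_rot: [-180.0, 0.1, 174.3]
ft_force: [1.4, -0.2, 0.3]
gripper_width: 0.849
grasp_force: 0.0
```

>>> {"fn": "shift_gripper", "kwargs": {
  "steps": {"finger_gap": [0.85, 0.85, 0.85, 0.85, 0.85, 0.85, 0.85, 0.85, 0.85, 0.85, 0.85, 0.85, 0.85], "sx": [0, 0, 0, 0, 0, 0, 0, 0, 0, 0, 0, 0, 0], "sy": [0.007, 0.007, 0.007, 0.007, 0.007, 0.007, 0.007, 0.007, 0.007, 0.007, 0, 0, 0], "sz": [0, 0, 0, 0, 0, 0, 0, 0, 0, 0, 0, 0, 0], "wx": [0, 0, 0, 0, 0, 0, 0, 0, 0, 0, 0, 0, 0], "wy": [0, 0, 0, 0, 0, 0, 0, 0, 0, 0, 0, 0, 0], "wz": [0, 0, 0, 0, 0, 0, 0, 0, 0, 0, 0, 0, 0]}
}}

```text
time_s: 16.35
eef_pos: [0.5778, -0.2364, 0.0592]
eef_rot: [180.0, -0.0, 174.4]
ft_force: [-0.6, -0.1, 0.6]
gripper_width: 0.849
grasp_force: 0.0
```

```bash
python3 - <<'E'
from h import *
s=ctrl.sense();print(s["eef_pos"],s["ft_force"]);snap("wrist","w5")
E
```

```text
[ 0.57777528 -0.2363672   0.05922996] [-0.63170144 -0.06090028  0.63294333]
```

View pics/w5.png

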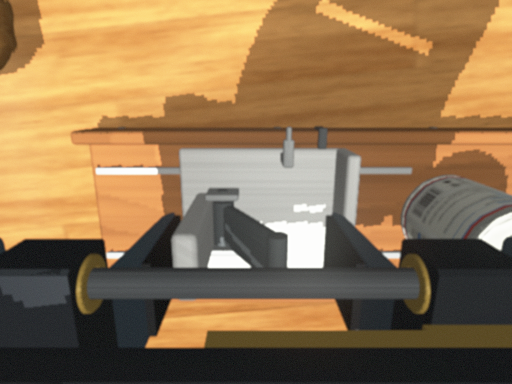

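Pointer tip is at about (289.5,130) and the clip at (322,130); the fingers straddle post and lever.

```bash
python3 - <<'E'
from h import *
w,im=load("w5");d=np.array([.0958,.9954])
a=ray(w,(289.5,132),.036)[:2];b=ray(w,(322,132),.036)[:2];print((b-a)@d)
g=cv2.cvtColor(im,6).astype(int)
for r in(127,129,131,133,136): print(r,g[r,280:332])
E
```

```text
0.01858896347691937
127 [ 87  91  92  92  93  93  97 115 126 130 124 110  96  89  91  91  89  92
  94  93  93  91  95  94  95  93  96  94  96 100  95  91  94  90  77  66
  57  57  60  62  63  66  72  84  90  92  89  93  96  91  92  95]
129 [ 67  65  67  66  66  71  92 126 149 160 153 123  85  66  65  65  65  65
  65  66  67  68  68  65  63  68  66  67  67  67  63  63  68  64  63  59
  54  51  56  69  80  82  87  87  87  87  83  75  62  63  65  63]
131 [ 79  83  83  84  83  84 101 126 150 161 153 126  96  82  84  84  86  83
  82  85  85  85  83  83  81  80  83  83  84  83  82  83  85  84  84  82
  82  78  70  73  83  88  90  92  92  93  88  81  79  80  83  82]
133 [105 102 102 104 103  99 107 130 151 161 156 128 107 102 105 103 103 104
 101 102 105 100 103 104 102 103 103 101 101 102 105 103 101 102 101 101
 101  94  80  79  87  89  91  92  92  89  90  91  95 101 102 102]
136 [108 105 108 105 106 100 113 132 152 161 152 125 105 106 105 107 107 105
 105 105 108 106 105 110 105 107 109 104 107 105 106 107 109 103 108 108
 105  93  78  79  86  91  92  91  92  91  96 101 108 104 105 105]
```

>>> {"fn": "shift_gripper", "kwargs": {
  "steps": {"finger_gap": [0.85, 0.85, 0.85, 0.85, 0.85, 0.85, 0.85], "sx": [0, 0, 0, 0, 0, 0, 0], "sy": [0.005, 0.005, 0.005, 0.0043, 0, 0, 0], "sz": [0, 0, 0, 0, 0, 0, 0], "wx": [0, 0, 0, 0, 0, 0, 0], "wy": [0, 0, 0, 0, 0, 0, 0], "wz": [0, 0, 0, 0, 0, 0, 0]}
}}

```text
time_s: 16.98
eef_pos: [0.5799, -0.2172, 0.0595]
eef_rot: [180.0, 0.0, 174.4]
ft_force: [-0.6, -0.3, -0.3]
gripper_width: 0.849
grasp_force: 0.0
```

```bash
python3 - <<'E'
from h import *
s=ctrl.sense();print(s["eef_pos"]);c,im=snap("wrist","w6")
g=cv2.cvtColor(im,6).astype(int)
for r in(120,122,127,129,131,133,136): print(r,g[r,275:310])
E
```

```text
[ 0.57993178 -0.21719616  0.05948487]
120 [104 110 106 106 105 107 111 110 110 110 110 111 110 109 113 113 110 108
 114 117 113 112 114 115 114 110 117 113 114 115 116 113 115 113 112]
122 [109 111 113 111 113 114 112 112 112 111 113 113 111 117 115 112 115 118
 117 112 116 113 114 113 111 114 113 114 114 111 113 112 114 115 112]
127 [ 84  81  84  86  83  84  83  77  63  65  89 118 136 140 126  99  84  82
  83  83  81  82  83  84  81  79  81  84  86  84  84  85  83  85  86]
129 [ 66  63  70  69  68  68  64  66  62  77 110 138 160 168 153 120  93  87
  78  70  69  69  67  68  67  68  66  68  67  67  67  67  66  66  68]
131 [ 92  92  93  91  91  91  90  91  88  92 113 141 161 169 153 119  95  87
  83  86  88  91  90  91  89  90  91  89  92  88  91  92  90  93  90]
133 [107 103 106 107 105 104 107 105 102 102 120 145 159 164 150 120  98  89
  91  98 103 106 104 105 105 107 103 106 103 104 105 106 102 104 104]
136 [106 106 108 108 108 107 107 106 103 101 120 142 161 165 149 119  95  90
  94 104 110 106 107 107 108 107 107 106 108 107 109 107 109 106 105]
```

Pointer (col 287.7) overlies the clip (centre ≈288.5), within about 1 mm. Next I close in step, backing the tool up to keep the rear finger on the post.

>>> {"fn": "shift_gripper", "kwargs": {
  "steps": {"finger_gap": [0.82, 0.79, 0.76, 0.73, 0.70, 0.67, 0.64, 0.61, 0.61, 0.61], "sx": [0, 0, 0, 0, 0, 0, 0, 0, 0, 0], "sy": [-0.00137, -0.00137, -0.00137, -0.00137, -0.00137, -0.00137, -0.00137, -0.00137, 0, 0], "sz": [0, 0, 0, 0, 0, 0, 0, 0, 0, 0], "wx": [0, 0, 0, 0, 0, 0, 0, 0, 0, 0], "wy": [0, 0, 0, 0, 0, 0, 0, 0, 0, 0], "wz": [0, 0, 0, 0, 0, 0, 0, 0, 0, 0]},
  "force": 15
}}

```text
time_s: 17.87
eef_pos: [0.5788, -0.2283, 0.0594]
eef_rot: [180.0, -0.0, 174.4]
ft_force: [0.0, 0.5, 1.6]
gripper_width: 0.61
grasp_force: 0.0
```

```bash
python3 - <<'E'
from h import *
s=ctrl.sense();print(s["eef_pos"],s["gripper_width"]);c,im=snap("wrist","w7")
g=cv2.cvtColor(im,6).astype(int)
for r in(129,131,133): print(r,g[r,285:345])
E
```

```text
[ 0.57879681 -0.22830682  0.0594262 ] 0.6104129807030995
129 [ 73  72  74  72  72  72  74  73  72  76  74  75  72  71  73  71  68  65
  63  79 112 144 167 176 161 128 102  88  81  75  71  74  74  73  71  73
  70  72  73  73  69  73  73  73  71  74  74  69  70  69  72  73  71  68
  73  70  75  70  73  70]
131 [ 98  98  97  94  98  98  96  96  97  99  96  98  97  99  96  98  96  96
  90  91 118 146 170 175 163 131 102  99  96  96  97  96  98  95  96  97
  98  97  94  95  98  95  95  98  95  95  96  97  95  96  97  98  95  96
  97  96  95  96  96  96]
133 [114 112 114 114 114 114 113 114 112 114 114 114 114 113 111 112 114 109
  98  95 122 149 170 174 162 130 105  98 109 112 113 110 112 113 112 115
 112 113 114 112 116 111 110 113 111 111 114 115 114 112 117 114 110 109
 112 111 111 111 110 112]
```

>>> {"fn": "shift_gripper", "kwargs": {
  "steps": {"finger_gap": [0.58, 0.55, 0.52, 0.49, 0.46, 0.43, 0.40, 0.37, 0.37, 0.37], "sx": [0, 0, 0, 0, 0, 0, 0, 0, 0, 0], "sy": [-0.00137, -0.00137, -0.00137, -0.00137, -0.00137, -0.00137, -0.00137, -0.00137, 0, 0], "sz": [0, 0, 0, 0, 0, 0, 0, 0, 0, 0], "wx": [0, 0, 0, 0, 0, 0, 0, 0, 0, 0], "wy": [0, 0, 0, 0, 0, 0, 0, 0, 0, 0], "wz": [0, 0, 0, 0, 0, 0, 0, 0, 0, 0]},
  "force": 20
}}

```text
time_s: 18.75
eef_pos: [0.5777, -0.2399, 0.0596]
eef_rot: [-179.9, 0.0, 174.4]
ft_force: [-3.6, -7.8, 2.9]
gripper_width: 0.371
grasp_force: 11.0
```

```bash
python3 - <<'E'
from h import *
s=ctrl.sense();print(s["eef_pos"],s["gripper_width"]);c,im=snap("wrist","w8")
w7,_=load("w7")
print(proj(c,ray(w7,(307.7,131),.036)))
g=cv2.cvtColor(im,6).astype(int)
for r in(129,131,133): print(r,g[r,300:360])
E
```

```text
[ 0.57769282 -0.23990719  0.0595553 ] 0.37058872469425663
[[328.11945514 130.92054864]]
129 [ 77  78  73  78  75  73  78  75  74  75  75  73  74  79  73  75  78  76
  75  75  69  86 109 141 166 173 165 134 108  98 101 100  97  86  75  72
  74  74  74  74  73  73  76  73  75  73  75  73  72  72  72  72  73  73
  71  73  74  72  74  73]
131 [ 99  98  99  99 102 101 102 100  97 102 100 100  99  98 101  99 103  97
 100 101  94 101 115 145 167 177 162 129 107 100 101 103  99  97  96  96
  97 100 100  99 100  99  99  99  96  98 101  99 100  99 101  97  99  98
  97  96 100  99 100 101]
133 [116 116 116 116 115 115 114 115 119 116 117 115 115 115 114 115 116 114
 117 115 109 104 123 148 167 177 162 130 106 101 103 102  98 104 108 113
 117 118 114 114 114 113 113 114 114 113 114 114 115 115 113 114 114 113
 117 116 115 114 115 116]
```

>>> {"fn": "shift_gripper", "kwargs": {
  "steps": {"finger_gap": [0.37, 0.34, 0.31, 0.28, 0.25, 0.22, 0.2, 0.2, 0.2], "sx": [0, 0, 0, 0, 0, 0, 0, 0, 0], "sy": [0.002, -0.00137, -0.00137, -0.00137, -0.00127, 0, 0, 0, 0], "sz": [0, 0, 0, 0, 0, 0, 0, 0, 0], "wx": [0, 0, 0, 0, 0, 0, 0, 0, 0], "wy": [0, 0, 0, 0, 0, 0, 0, 0, 0], "wz": [0, 0, 0, 0, 0, 0, 0, 0, 0]},
  "force": 25
}}

```text
time_s: 19.55
eef_pos: [0.5773, -0.2435, 0.0596]
eef_rot: [-179.9, 0.0, 174.4]
ft_force: [-4.5, -9.6, 3.4]
gripper_width: 0.233
grasp_force: 25.0
```

```bash
python3 - <<'E'
from h import *
s=ctrl.sense();print(s["eef_pos"],s["gripper_width"]);c,im=snap("wrist","w9")
w7,_=load("w7")
print(proj(c,ray(w7,(307.7,131),.036)))
g=cv2.cvtColor(im,6).astype(int)
for r in(129,131,133): print(r,g[r,315:355])
E
```

```text
[ 0.57732385 -0.24352202  0.05959925] 0.23334647839313166
[[334.48398279 130.89840472]]
129 [ 73  74  73  72  71  73  76  73  72  74  73  72  68  66  63  60  65  84
 111 140 160 170 159 132  97  82  75  72  71  76  71  74  73  73  70  74
  71  73  69  72]
131 [ 97  96  98 100  98  97  98  97  97  95  99  98  97  99  94  78  74  83
 115 144 164 170 159 127 100  94  97  99  95  98  98  99  99  99  98  98
  96  99  97  98]
133 [112 113 113 114 111 114 113 114 113 110 113 114 114 111 105  89  78  86
 118 145 165 171 159 132 102 105 108 114 113 111 114 111 113 114 113 112
 114 113 112 113]
```

```bash
python3 - <<'E'
from h import *
_,s=snap("scene","s9");w=cv2.imread("pics/w9.png")
cv2.imwrite("pics/v9.png",np.hstack([cv2.resize(s[140:260,160:320],(400,300),interpolation=2),cv2.resize(w,(400,300))]))
E
```

```text
(no output)
```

View pics/v9.png

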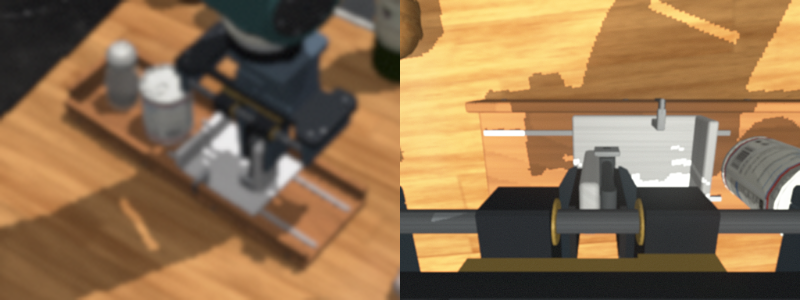

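Shaker and tin stand in the pocket at left (120,75) and (165,105). On the right, post and lever are shut between the fingers, with the pointer over the clip at (660,102).

>>> {"fn": "shift_gripper", "kwargs": {
  "steps": {"finger_gap": [0.2, 0.2, 0.2, 0.2], "sx": [0, 0, 0, 0], "sy": [0, 0, 0, 0], "sz": [0, 0, 0, 0], "wx": [0, 0, 0, 0], "wy": [0, 0, 0, 0], "wz": [0, 0, 0, 0]}
}}

```text
time_s: 19.98
eef_pos: [0.5774, -0.2435, 0.0596]
eef_rot: [-179.9, 0.0, 174.4]
ft_force: [-4.3, -9.9, 3.2]
gripper_width: 0.233
grasp_force: 25.0
```

```bash
python3 -c "
from plant import ctrl, viewer
print(ctrl.finish_job())"
```

```text
the job is handed in; nothing more can be done
None
```

I handed the job in at 20 s: both containers are standing in the pocket, the pointer is about 1 mm from the mark, and post and lever are gripped shut at 25 N; no verdict was returned, and I did not re-measure the onion, garlic and honey jar.

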